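# Press a kaleidoscope barrel into its V-shaped stand

### The arm

A 6-joint arm with a two-finger parallel gripper is mounted at the origin on the work surface. World frame = base frame: x ahead of the robot, y to its left, z up, the work surface at z = 0. Lengths are in m, angles in rad, forces in N, time in s.
With the tool pointing down it reaches from about 0.225 to 0.875 m from the base axis. Payload 3.4 kg.
Tool frame: the origin (TCP) lies on the centre line of the jaws, within the pads' length; the fingertips stand 25 mm ahead of it and the grasp point (between the pads) lies 6 mm ahead of it (tcp_to_tips is the distance from the TCP to the fingertips, in m); z points along the fingers, y is the line along which they close (so a half turn about z gives the same grasp; the last joint's range is limited). The gripper opens to 85 mm and grips with 20 to 120 N. Pads are 22 mm wide; open, the fingers measure 114 mm over their backs; the gripper's body (76 mm by 85 mm) begins 54 mm behind the grasp point. The pads swing forward as they close: fully open they stand 13 mm farther back than shut.
Start: joints at [-1.314, 0.276, 1.505, -0, 1.361, -0.121], TCP at [0.212, -0.534, 0.236] pointing down, gripper open.
Joint ranges: [-2.89, 2.89], [-0.75, 2.08], [0.22, 2.7], [-1.18, 4.32], [0.11, 2.71], [-2.7, 2.7]. Speed limits (rad/s): [2.57, 2.57, 3.14, 3.14, 3.14, 3.14].

### API

Orientations are given as a unit quaternion [x, y, z, w].
In Python, from rig import read_state, capture, close_job, outline_of, mark_of, tcp_to_tips gives the robot as it stands.
- The arm moves only by the tool carry_out, never from a script. Its argument "increments" is a list that holds one entry, the list of rows, each a list of 5 numbers: the opening, from -1 (shut) to 1 (fully open), then the shift along the tool's x, y, z normalised to -1 to 1, where 1 is 2 cm, then the turn about the tool's z normalised to -1 to 1, where 1 is 90 degrees. In form: [[[fingers, dx, dy, dz, turn], ...]]. A call has 1 to 12 rows; each row shifts and turns the commanded pose from where the row before left it, along the tool's axes as they then stand; what a row does not reach is not made up. A row lasts 1/12 s, in which the tool goes at most 41.7 mm and 7.16 degrees, less where a joint would pass 70% of its speed; a pose out of reach is approached as far as the arm can. A call with a number of a shift or a turn outside -1 to 1 is refused whole. A call with a gripper value outside its range is refused whole. The fingers move at their own pace and stop on an object; "newtons" is the grip in N (left out, the last holds). Time passes only in rows, so rows that do not move let the fingers close. It gives the time, the measured TCP pose, the force, the opening and the grip force at its end, in the units of the state.
- read_state(): the state, without advancing time (a new reading comes with each control period).
- capture(name): name is "side" or "top" or "wrist"; returns a dict with "color" (420x560x3 uint8, red, green, blue), "z_map" (420x560 float32, m along the optical axis (not along the pixel's ray), 0 where there is no reading), "camera_matrix" (3x3 intrinsics, pixels), "k1" (the pictures are not rectified: a ray, as slopes to the right and down, at radius r is drawn at 1 + k1 r^2 times it, then the intrinsics apply), "xyz" and "attitude" of the camera in the world; the wrist camera has in their place "tool_from_camera" (4x4, takes a point from camera to tool coordinates, whose origin is the TCP and whose axes are the flange's). Camera axes: x right, y up, looking along -z (the intrinsics and any distortion apply to the point x, -y, -z); pixel columns grow to the right and rows downward; lengths in m; the calibration is good to about 2 mm. A picture is of the moment at which its call begins: read the wrist's pose just before it.
- close_job(): hands the job in; it is judged then, once.
Trained networks look in a picture, given as the dict that the camera call returned (one of the last four; its "shot" number tells which), for a name from the list of things; names that differ only in an ending like _2 or _b are one class to them, and where a whole thing is asked for, a point or a joint stands for the part that bears it (a point fixed in the world has none). Each returns a list of dicts, best first, with "conf" (0 to 1); they miss things now and then, are a little off and sometimes report something else, mostly with a low value. They report only what shows in the picture. A call takes as long as a camera call. They do not tell look-alikes from the thing itself.
- outline_of(picture, label): "mask" (420x560 bool, what is visible of it) and "bbox" ([left, top, right, bottom] in pixels, round what is visible of it).
- mark_of(picture, label): "centre" ([column, row] in pixels: a listed point, or the origin of a listed thing).
The state is a dict: "time_s": time; "joint_pos": joint angles; "joint_vel": joint speeds; "effort": joint torques, N m; "tcp_pos": TCP position; "tool_rot": TCP orientation; "force": force on the tool from outside, world axes, zero at the start; "moment": the same for the moment, N m; "width": opening from 0.0 (shut) to 1.0 (fully open); "grip_force": force on a finger pad.
Only numpy, scipy, OpenCV 4.12 (cv2) and the standard library are available. Lean on these libraries where they do the work, as an engineer would, in place of code of your own. Each camera call takes 0.05 s, during which the arm holds its last target. There are 200 camera calls.

### The job

The glue is on the slanted faces of the wooden stand, but the glue stick was left lying in it: lift the glue stick out and lay it in the shallow tray. Then take the long wooden kaleidoscope barrel from its rest, seat it lengthwise in the stand's V so that both ends stick out, and press it down firmly, but without crushing it, onto both slanted faces. Finish while still holding it pressed there with the gripper, without letting go, and do not push the other things on the table about.

Things in the scene. Friction and masses are not known exactly. Their poses are not given: they have to be found in the camera images.
- stand: plywood stand fixed to the table. Base board 130 x 100 x 10 mm; origin at the centre of its underside, z up, x along the V groove. Two V-notched cheeks, x = 35 to 65 mm and -35 to -65 mm; the 70 mm gap between them is open for fingers down to z = 10 mm. Axis of the seated barrel: y = 0, z = 50 mm; the glue stick's axis lies at z = 36 mm
- face_left: the stand's slanted boards on its +y side (both cheeks), fixed; origin and axes are the stand's own. The V opens 90 degrees: its bottom at y = 0, z = 16 mm, rims at y = +-35 mm, z = 51 mm. The barrel must press on it with more than 4 N, never more than 60 N
- face_right: the slanted boards on the stand's -y side, mirror image, same forces. Pushing the seated barrel straight down with 15 to 20 N loads each face with about 10 to 15 N; a sideways pull of the gripper shifts load from one face to the other. All parts are rigid
- barrel: kaleidoscope barrel: wooden cylinder 48 mm in diameter, 150 mm long, 0.13 to 0.25 kg, brass rings at both ends. Origin at its centre, x along its axis (y and z may be rolled to any angle). Either way round will do. It starts lying along its rest with its axis 37 mm above the table
- rest: fixed board 120 x 70 x 6 mm with two dowels 10 mm thick along x, 26 mm apart, on which the barrel lies; nothing stands beside the barrel. Origin at the centre of the underside, x along the barrel
- glue_stick: capped glue stick: white cylinder with grey cap, 28 mm in diameter, 110 mm long, 0.03 to 0.06 kg. Origin at its centre, x along its axis. It starts lying lengthwise in the V, about centred, bridging the gap
- tray: shallow open grey tray fixed to the table, 190 (x) x 140 (y) x 25 mm outside, walls and floor 4 to 5 mm thick. Origin at the centre of the underside. The stick fits along its x with room for the fingers; it may roll inside
- cup: bystander, leave alone: green plastic water cup, 72 mm across the rim, 90 mm tall; origin at the centre of its underside
- mug: bystander, leave alone: blue mug, 76 mm across, 85 mm tall; origin at the centre of its underside
- pot_big: bystander, leave alone: paint pot with yellow lid, 50 mm across, 50 mm tall; origin at the centre of its underside
- pot_small: bystander, leave alone: paint pot with blue lid, 42 mm across, 45 mm tall; origin at the centre of its underside
- egg_carton: bystander, leave alone: cardboard tray with ten cells, 200 x 90 x 40 mm; origin at the centre of its underside
- short_tube: bystander, leave alone: short wooden cylinder standing on end, 40 mm across, 70 mm tall; origin at the centre of its underside
- sanding_block: bystander, leave alone: cork sanding block, 90 x 50 x 30 mm; origin at the centre of its underside
- brush: bystander, leave alone: paint brush lying flat, 200 mm long; origin along its length at table level
There are look-alikes about, which are no part of the job. Leave any purple or red look-alike of the stand alone.

How it is judged:
By the outcome, as a careful person would: the job done as asked, in the order asked, and still so for the second after the job is handed in, while the arm keeps its last pose, push and grip.
It also fails if it takes over 72 s, if anything falls off the work surface, if the arm or the gripper's body presses on something with over 40 N, if the wrist force passes 120 N, or if a joint passes its speed limit or range.

## Working session

There is one attempt and no reset: what is moved stays moved. The work goes in short steps, Python scripts to look and compute and a tool call to move; the robot and the scene stay as the last step left them, time stands still between calls to the robot, and variables do not carry over. Pictures are saved under pics/ and viewed, at most 10 in all, crops included, and the job is handed in when it is done.

Besides the shell and the picture viewer there is one more tool, called after "Emit:" by a JSON object that holds its "api" and its "payload", one argument or row to a line. carry_out: Moves the arm, as the interface text tells. Scaled input: -1 to 1 covers 2 cm each way for a shift and 90 degrees each way for a turn. Its arguments: {"type":"object","properties":{"increments":{"type":"array","items":{"type":"array","items":{"type":"array","items":{"type":"number"}}}},"newtons":{"type":"number"}},"required":["increments"]}

```bash
mkdir -p pics; cat > h.py <<'E'
import numpy as np, cv2
from rig import *
from scipy.spatial.transform import Rotation as R
def save(p,n): cv2.imwrite(f'pics/{n}.png',p['color'][:,:,::-1])
def pose(p,st=None):
    if 'tool_from_camera' in p:
        T=np.array(p['tool_from_camera']); st=st or read_state()
        W=np.eye(4); W[:3,:3]=R.from_quat(st['tool_rot']).as_matrix(); W[:3,3]=st['tcp_pos']
        T=W@T; return T[:3,:3],T[:3,3]
    a=np.array(p['attitude'])
    return (a if a.shape==(3,3) else R.from_quat(a).as_matrix()),np.array(p['xyz'])
def cloud(p,st=None):
    "world xyz per pixel (nan where none)"
    K=np.array(p['camera_matrix']);Rm,t=pose(p,st)
    h,w=p['z_map'].shape
    u,v=np.meshgrid(np.arange(w),np.arange(h))
    n=cv2.undistortPoints(np.stack([u,v],-1).reshape(-1,1,2).astype(np.float64),K,np.array([p['k1'],0,0,0.])).reshape(h,w,2)
    z=np.where(p['z_map']>0,p['z_map'],np.nan).astype(float)
    c=np.stack([n[...,0]*z,-n[...,1]*z,-z],-1)
    return c@Rm.T+t
E
python3 - <<'E'
from h import *
s=read_state();print({k:np.round(v,3) for k,v in s.items()},tcp_to_tips)
for n in['top','side']:
    p=capture(n);save(p,n+'0');c=cloud(p);print(n,p['xyz'],p['attitude'],p['k1'])
    for l in['stand','barrel','rest','glue_stick','tray','cup','mug','pot_big','pot_small','egg_carton','short_tube','sanding_block','brush']:
        for o in outline_of(p,l)[:3]:
            if o['conf']<.2: continue
            q=c[o['mask']];q=q[~np.isnan(q[:,0])]
            if len(q)<5: print(l,'few');continue
            lo,hi=np.percentile(q,[2,98],axis=0); r=cv2.minAreaRect((q[:,:2]*1000).astype(np.float32))
            print(l,round(o['conf'],2),np.array(o['bbox']).astype(int),lo.round(3),hi.round(3),'rect',np.round(r[0]),np.round(r[1]),round(r[2]))
E
```

```text
{'time_s': np.float64(0.0), 'joint_pos': array([-1.314,  0.277,  1.506, -0.   ,  1.361, -0.121]), 'joint_vel': array([ 0.   , -0.001,  0.   , -0.   ,  0.001,  0.002]), 'effort': array([-0.0000e+00, -4.1677e+01, -2.4581e+01, -0.0000e+00,  1.1000e-02,
       -0.0000e+00]), 'tcp_pos': array([ 0.212, -0.534,  0.235]), 'tool_rot': array([ 0.982,  0.188, -0.   , -0.001]), 'force': array([-0.105, -0.751, -0.22 ]), 'moment': array([-0.021, -0.012,  0.004]), 'grip_force': np.float64(0.0), 'width': np.float64(0.998)} 0.025
top [0.2563141  0.01201694 1.40069382] [-0.05462943  0.06293516  0.70862283 -0.70064861] -0.14787323411357758
stand 0.94 [266 174 310 231] [ 0.454 -0.081  0.003] [0.585 0.023 0.051] rect [526. -28.] [142. 104.] 10
stand 0.94 [148 279 193 331] [ 0.187  0.232 -0.   ] [0.315 0.331 0.051] rect [251. 285.] [137. 108.] 7
barrel 0.66 [378 149 407 210] [ 0.498 -0.343 -0.   ] [ 0.644 -0.275  0.064] rect [ 574. -313.] [153.  66.] 8
barrel 0.31 [300 244 321 265] [ 0.358 -0.114  0.008] [ 0.399 -0.07   0.055] rect [380. -92.] [48. 47.] 12
rest 0.85 [374 164 386 206] [ 0.511 -0.292 -0.001
[... 2534 characters left out ...]
.401 -0.069  0.051] rect [378. -93.] [49. 50.] 2
pot_small 0.78 [310 246 329 269] [ 0.358  0.032 -0.   ] [0.394 0.099 0.047] rect [377.  62.] [38. 78.] 2
egg_carton 0.64 [193 389 291 418] [ 0.413  0.444 -0.   ] [0.601 0.508 0.04 ] rect [507. 474.] [201.  69.] 7
short_tube 0.69 [198 304 284 375] [ 0.452  0.249 -0.   ] [0.642 0.411 0.025] rect [548. 322.] [193. 158.] 14
short_tube 0.55 [162 288 182 317] [0.707 0.253 0.004] [0.742 0.287 0.071] rect [725. 269.] [38. 40.] 83
sanding_block 0.73 [201 152 234 177] [ 0.695 -0.312 -0.001] [ 0.79  -0.231  0.033] rect [ 742. -286.] [ 79. 106.] 57
brush 0.69 [264 128 318 138] [ 0.43  -0.507 -0.   ] [ 0.613 -0.459  0.022] rect [ 524. -493.] [191.  57.] 17
```

```bash
python3 - <<'E'
import cv2
a=cv2.imread('pics/top0.png')[90:340,110:480]
cv2.imwrite('pics/top0c.png',cv2.resize(a,None,fx=2.1,fy=2.1,interpolation=2))
E
```

```text
(no output)
```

View pics/top0c.png

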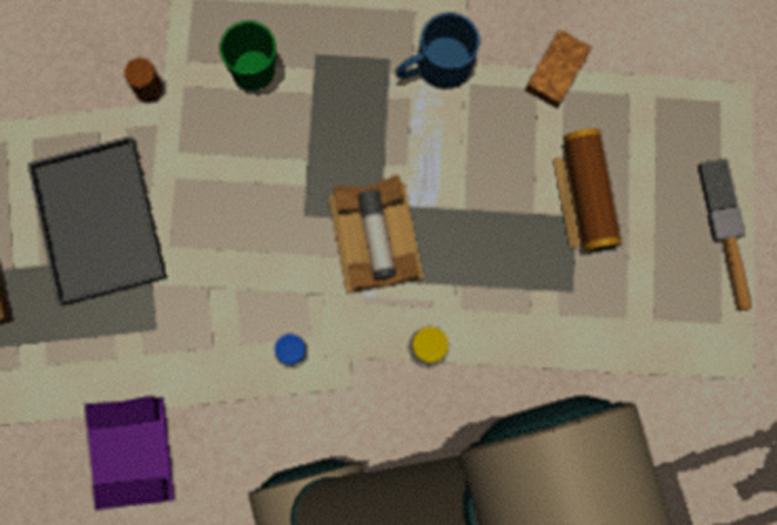

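The top crop shows the candidates. The wooden stand with the white and grey stick is at about crop (375,235), full (288,202). The purple look-alike at crop (130,455) is to be left alone. The orange-brown barrel on its rest is at (592,188), full (392,180). The short tube at (143,80) is not the barrel, and the grey tray is at (98,220). I choose the wooden stand and will check it with the wrist camera.

Emit:
{"api": "carry_out", "payload": {
  "increments": [
    [[1, 0.98, -0.74, 0, 0], [1, 0.98, -0.74, 0, 0], [1, 0.98, -0.74, 0, 0], [1, 0.98, -0.74, 0, 0], [1, 0.98, -0.74, 0, 0], [1, 0.98, -0.74, 0, 0], [1, 0.98, -0.74, 0, 0], [1, 0.98, -0.74, 0, 0], [1, 0.98, -0.74, 0, 0], [1, 0.98, -0.74, 0, 0], [1, 0.98, -0.74, 0, 0], [1, 0.98, -0.74, 0, 0]]
  ],
  "newtons": 30
}}

```text
time_s: 2.4
tcp_pos: [0.3657, -0.2816, 0.236]
tool_rot: [0.982, 0.188, 0.0, 0.0]
force: [-0.5, -0.1, -0.1]
width: 0.998
grip_force: 0.0
```

Emit:
{"api": "carry_out", "payload": {
  "increments": [
    [[1, 0.98, -0.74, 0, 0], [1, 0.98, -0.74, 0, 0], [1, 0.98, -0.74, 0, 0], [1, 0.98, -0.74, 0, 0], [1, 0.98, -0.74, 0, 0], [1, 0.98, -0.74, 0, 0], [1, 0.98, -0.74, 0, 0], [1, 0.98, -0.74, 0, 0], [1, 0, 0, 0, 0.065], [1, 0, 0, 0, 0.065], [1, 0, 0, 0, 0], [1, 0, 0, 0, 0]]
  ]
}}

```text
time_s: 3.4
tcp_pos: [0.4673, -0.1147, 0.2358]
tool_rot: [0.996, 0.088, 0.0, 0.0]
force: [-0.4, 0.6, -0.6]
width: 1.002
grip_force: 0.0
```

```bash
cat >> h.py <<'E'
def yaw(st): x=R.from_quat(st['tool_rot']).as_matrix()[:,0]; return np.degrees(np.arctan2(x[1],x[0]))
def totool(st,xyz): return R.from_quat(st['tool_rot']).as_matrix().T@(np.array(xyz)-st['tcp_pos'])
E
python3 - <<'E'
from h import *
st=read_state();p=capture('wrist');save(p,'w1');c=cloud(p,st)
print(st['tcp_pos'],yaw(st),st['width'],st['force'])
for l in['stand','glue_stick']:
    for o in outline_of(p,l)[:2]:
        q=c[o['mask']];q=q[~np.isnan(q[:,0])]
        lo,hi=np.percentile(q,[2,98],axis=0); r=cv2.minAreaRect((q[:,:2]*1000).astype(np.float32))
        print(l,round(o['conf'],2),np.array(o['bbox']).astype(int),lo.round(3),hi.round(3),'rect',np.round(r[0],1),np.round(r[1]),round(r[2],1))
E
```

```text
[ 0.46729301 -0.11465737  0.23584473] 10.108921655089226 1.001987941683121 [-0.39039432  0.5969611  -0.56112893]
stand 0.98 [333 342 387 385] [ 0.184 -0.304  0.003] [ 0.246 -0.236  0.049] rect [ 219.9 -266. ] [70. 76.] 75.3
stand 0.74 [159  45 262 184] [ 0.459 -0.079  0.009] [0.586 0.02  0.051] rect [516.3 -24.3] [140. 109.] 10.0
glue_stick 0.7 [193  62 226 181] [ 0.466 -0.048  0.037] [ 0.571 -0.012  0.051] rect [514.9 -25. ] [115.  37.] 9.9
```

View pics/w1.png

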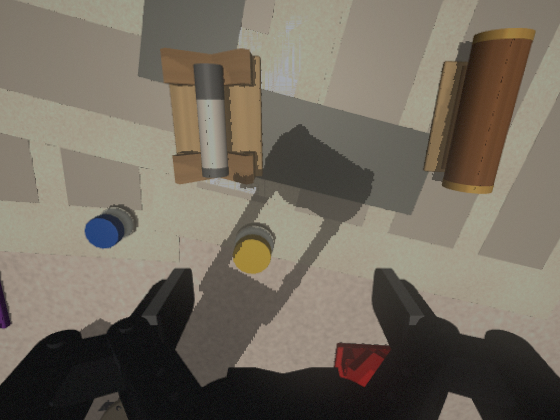

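The wrist view shows the wooden stand with its white and grey stick at (212,115), the barrel on its rest at (488,110), and a red look-alike at (360,365). The choice is confirmed.

Emit:
{"api": "carry_out", "payload": {
  "increments": [
    [[1, 0.66, -0.75, 0.6, 0], [1, 0.66, -0.75, 0.6, 0], [1, 0.66, -0.75, 0.6, 0], [1, 0.66, -0.75, 0.6, 0], [1, 0.66, -0.75, 0.6, 0], [1, 0, 0, 0, 0], [1, 0, 0, 0, 0]]
  ]
}}

```text
time_s: 4.13
tcp_pos: [0.519, -0.0293, 0.1751]
tool_rot: [0.996, 0.088, -0.001, -0.0]
force: [-0.3, 0.2, 0.2]
width: 0.998
grip_force: 0.0
```

```bash
cat >> h.py <<'E'
def axisfit(q,r):
    "fit horizontal cylinder of radius r to points: returns centre xy, z, yaw"
    from scipy.optimize import least_squares
    m=q.mean(0); u,s,vt=np.linalg.svd(q[:,:2]-m[:2],full_matrices=False); a0=np.arctan2(vt[0,1],vt[0,0])
    def f(p):
        a=p[2]; d=-(q[:,0]-m[0])*np.sin(a)+(q[:,1]-m[1])*np.cos(a)-p[0]
        return np.hypot(d,q[:,2]-p[1])-r
    s=least_squares(f,[0,m[2]-r*.7,a0],loss='soft_l1',f_scale=.002).x
    a=s[2]; t=(q[:,0]-m[0])*np.cos(a)+(q[:,1]-m[1])*np.sin(a); lo,hi=np.percentile(t,[.5,99.5]); tm=(lo+hi)/2
    return m[0]+tm*np.cos(a)-s[0]*np.sin(a), m[1]+tm*np.sin(a)+s[0]*np.cos(a), s[1], (np.degrees(a)+90)%180-90, hi-lo
def pts(p,l,st=None,i=0):
    o=outline_of(p,l)
    k=cv2.erode(o[i]['mask'].astype(np.uint8),np.ones((3,3)))>0
    q=cloud(p,st)[k]; return q[~np.isnan(q[:,0])]
E
python3 - <<'E'
from h import *
st=read_state();p=capture('wrist');save(p,'w2')
print(st['tcp_pos'],yaw(st))
q=pts(p,'glue_stick',st);q=q[q[:,2]>.034];f=axisfit(q,.014);print('stick',np.round(f,4),'tool',totool(st,f[:3]).round(4))
for o in outline_of(p,'stand'): print(o['conf'],o['bbox'])
t=capture('top');q=pts(t,'glue_stick');q=q[q[:,2]>.034];print('top stick',np.round(axisfit(q,.014),4))
q=pts(t,'barrel');q=q[q[:,2]>.035];print('top barrel',np.round(axisfit(q,.024),4))
q=pts(t,'stand');q=q[q[:,2]>.045];print('stand rim',len(q),cv2.minAreaRect((q[:,:2]*1000).astype(np.float32)))
c=cloud(p,st)[100:]; q=c[(abs(c[...,2]-.05)<.004)&(np.hypot(c[...,0]-.52,c[...,1]+.029)<.09)]
print('wrist rim',len(q),cv2.minAreaRect((q[:,:2]*1000).astype(np.float32)))
E
```

```text
[ 0.51898825 -0.02927564  0.17511215] 10.068176133200332
stick [ 0.5188 -0.0283  0.0358 10.0876  0.1079] tool [ 0.0003 -0.001   0.1393]
0.96 [232.1, 116.8, 337.5, 268.8]
0.87 [0.0, 311.3, 30.3, 381.5]
0.26 [233.8, 120.5, 281.0, 265.5]h.py:26: RuntimeWarning: Mean of empty slice.
  m=q.mean(0); u,s,vt=np.linalg.svd(q[:,:2]-m[:2],full_matrices=False); a0=np.arctan2(vt[0,1],vt[0,0])
  ret = um.true_divide(
Traceback (most recent call last):
  File "h.py", line 26, in axisfit
    m=q.mean(0); u,s,vt=np.linalg.svd(q[:,:2]-m[:2],full_matrices=False); a0=np.arctan2(vt[0,1],vt[0,0])
                                                                                        ~~^^^^^
IndexError: index 0 is out of bounds for axis 0 with size 0
```

View pics/w2.png

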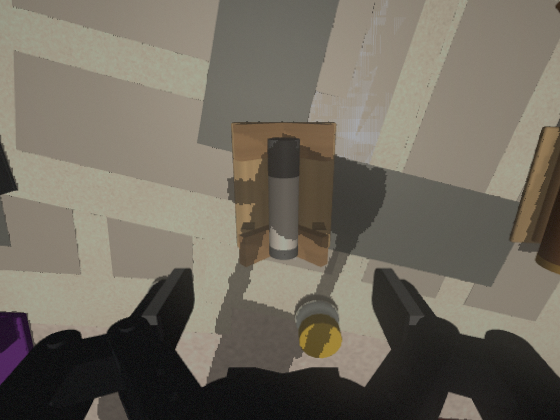

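The wrist view shows the stick at (284,195) in the wooden stand, lined up with the jaws. I am descending and gripping.

Emit:
{"api": "carry_out", "payload": {
  "increments": [
    [[1, 0, -0.05, 0.8, 0], [1, 0, 0, 0.8, 0], [1, 0, 0, 0.8, 0], [1, 0, 0, 0.8, 0], [1, 0, 0, 0.8, 0], [1, 0, 0, 0.8, 0], [1, 0, 0, 0.7, 0], [1, 0, 0, 0.6, 0], [1, 0, 0, 0.3, 0], [1, 0, 0, 0.15, 0], [1, 0, 0, 0, 0], [1, 0, 0, 0, 0]]
  ]
}}

```text
time_s: 5.38
tcp_pos: [0.5196, -0.0288, 0.0454]
tool_rot: [0.996, 0.087, 0.001, 0.0]
force: [0.5, 0.3, 0.6]
width: 1.001
grip_force: 0.0
```

Emit:
{"api": "carry_out", "payload": {
  "increments": [
    [[-1, 0, 0, 0, 0], [-1, 0, 0, 0, 0], [-1, 0, 0, 0, 0], [-1, 0, 0, 0, 0], [-1, 0, 0, 0, 0], [-1, 0, 0, 0, 0], [-1, 0, 0, 0, 0], [-1, 0, 0, 0, 0], [-1, 0, 0, 0, 0], [-1, 0, 0, 0, 0]]
  ],
  "newtons": 30
}}

```text
time_s: 6.22
tcp_pos: [0.5197, -0.0295, 0.0453]
tool_rot: [0.996, 0.087, 0.001, 0.001]
force: [-1.1, -5.3, 4.9]
width: 0.277
grip_force: 28.2
```

Emit:
{"api": "carry_out", "payload": {
  "increments": [
    [[-1, 0, 0, -0.3, 0], [-1, 0, 0, -0.8, 0], [-1, 0, 0, -0.9, 0], [-1, 0, 0, -0.9, 0], [-1, 0, 0, -0.9, 0], [-1, 0, 0, -0.9, 0], [-1, 0, 0, -0.9, 0], [-1, 0, 0, 0, 0], [-1, 0, 0, 0, 0]]
  ]
}}

```text
time_s: 6.97
tcp_pos: [0.5194, -0.0278, 0.1573]
tool_rot: [0.996, 0.087, 0.001, -0.0]
force: [-1.0, 0.2, -0.1]
width: 0.272
grip_force: 27.2
```

```bash
python3 - <<'E'
from h import *
st=read_state();p=capture('wrist')
print(st['tcp_pos'],yaw(st),st['width'],st['grip_force'])
q=pts(p,'glue_stick',st);f=axisfit(q,.014);print('stick',np.round(f,4),'tool',totool(st,f[:3]).round(4))
c=cloud(p,st); q=c[(abs(c[...,2]-.05)<.005)&(np.hypot(c[...,0]-.52,c[...,1]+.029)<.09)]
if len(q):print('wrist rim',len(q),cv2.minAreaRect((q[:,:2]*1000).astype(np.float32)))
t=capture('side')
for l in ['barrel','tray','glue_stick']:
  for i,o in enumerate(outline_of(t,l)):
    q=pts(t,l,i=i)
    if len(q)<20: continue
    r=cv2.minAreaRect((q[q[:,2]>.018][:,:2]*1000).astype(np.float32)) 
    print(l,round(o['conf'],2),np.round(o['bbox']),np.round(r[0],1),np.round(r[1],1),r[2])
    if l=='barrel': print(np.round(axisfit(q[q[:,2]>.03],.024),4))
t=capture('top');save(t,'t3')
for l in ['stand','barrel','tray']:
  for i,o in enumerate(outline_of(t,l)):
    q=pts(t,l,i=i)
    if len(q)<20: continue
    r=cv2.minAreaRect((q[q[:,2]>.018][:,:2]*1000).astype(np.float32)) if len(q[q[:,2]>.018])>3 else [[0,0],0,0]
    print(l,round(o['conf'],2),np.round(o['bbox']),np.round(r[0],1),np.round(r[1],1),r[2])
    if l=='barrel': print(np.round(axisfit(q[q[:,2]>.03],.024),4))
E
```

```text
[ 0.51939335 -0.02782823  0.15727909] 9.940951809257268 0.27200131433701036 27.183407843112946
stick [ 0.5184 -0.0264  0.1478 10.0868  0.1088] tool [-0.0008 -0.0016  0.0095]
wrist rim 1717 ((525.5394897460938, -27.041072845458984), (119.33390808105469, 84.32426452636719), 10.008647918701172)
barrel 0.67 [245. 149. 293. 167.] [ 569.2 -295.6] [139.2  35. ] 6.47044563293457
[ 0.5706 -0.3068  0.0357  7.4432  0.1391]
tray 0.97 [194. 306. 284. 375.] [547.1 330.8] [187.1 139.2] 14.191000938415527
glue_stick 0.65 [250. 185. 292. 202.] [515.4 -23.8] [104.5  23.4] 10.847436904907227
stand 0.88 [370. 304. 410. 361.] [ 180.5 -289.3] [128.   81.3] 6.261646747589111
stand 0.87 [269. 181. 308. 225.] [502.8 -10.9] [139.2  69.6] 47.439178466796875
tray 0.76 [122. 153. 188. 235.] [544.9 329.4] [189.6 138.4] 13.972918510437012
```

Emit:
{"api": "carry_out", "payload": {
  "increments": [
    [[-1, 0.245, -0.967, 0, 0], [-1, 0.245, -0.967, 0, 0], [-1, 0.245, -0.967, 0, 0], [-1, 0.245, -0.967, 0, 0], [-1, 0.245, -0.967, 0, 0], [-1, 0.245, -0.967, 0, 0], [-1, 0.245, -0.967, 0, 0], [-1, 0.245, -0.967, 0, 0], [-1, 0.245, -0.967, 0, 0], [-1, 0.245, -0.967, 0, 0], [-1, 0.245, -0.967, 0, 0], [-1, 0.245, -0.967, 0, 0]]
  ]
}}

```text
time_s: 8.77
tcp_pos: [0.537, 0.2113, 0.1568]
tool_rot: [0.996, 0.087, 0.0, 0.0]
force: [0.7, 0.2, -0.8]
width: 0.274
grip_force: 27.2
```

Emit:
{"api": "carry_out", "payload": {
  "increments": [
    [[-1, 0.245, -0.967, 0, 0], [-1, 0.245, -0.967, 0, 0], [-1, 0.245, -0.967, 0, 0], [-1, 0.245, -0.967, 0, 0], [-1, 0.245, -0.967, 0, 0], [-1, 0.245, -0.967, 0, 0], [-1, 0, 0, 0, -0.045], [-1, 0, 0, 0, 0], [-1, 0, 0, 0.8, 0], [-1, 0, 0, 0.8, 0], [-1, 0, 0, 0.8, 0], [-1, 0, 0, 0, 0]]
  ]
}}

```text
time_s: 9.77
tcp_pos: [0.5437, 0.3279, 0.1055]
tool_rot: [0.993, 0.121, -0.003, 0.001]
force: [-0.5, -0.3, -1.4]
width: 0.271
grip_force: 27.2
```

```bash
python3 - <<'E'
from h import *
st=read_state();p=capture('wrist');save(p,'w4')
print(st['tcp_pos'],yaw(st),st['width'],st['grip_force'])
q=pts(p,'glue_stick',st);f=axisfit(q,.014);print('stick',np.round(f,4),'tool',totool(st,f[:3]).round(4))
q=pts(p,'tray',st); r=cv2.minAreaRect((q[q[:,2]>.015][:,:2]*1000).astype(np.float32));print(r,np.percentile(q[:,2],[5,50,95]))
E
```

```text
[0.54367138 0.32790333 0.10551045] 13.879819850740327 0.2705761090455519 27.223053574562073
stick [ 0.5427  0.3293  0.0959 14.0061  0.1085] tool [-0.0005 -0.0016  0.0096]
((548.5292358398438, 331.6720886230469), (181.44369506835938, 139.1844940185547), 14.201111793518066) [0.00303888 0.00428542 0.02493921]
```

View pics/w4.png

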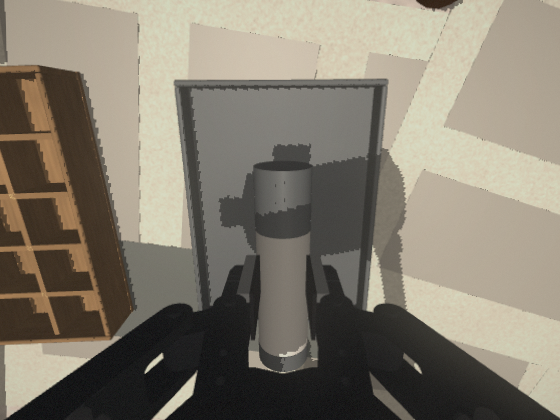

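The stick is held at about (283,260), centred over the tray and aligned with it. I am lowering and releasing.

Emit:
{"api": "carry_out", "payload": {
  "increments": [
    [[-1, 0, 0, 0.8, 0], [-1, 0, 0, 0.8, 0], [-1, 0, 0, 0.8, 0], [-1, 0, 0, 0.6, 0], [-1, 0, 0, 0.4, 0], [-1, 0, 0, 0.3, 0], [-1, 0, 0, 0, 0], [-1, 0, 0, 0, 0]]
  ]
}}

```text
time_s: 10.58
tcp_pos: [0.5464, 0.3298, 0.0354]
tool_rot: [0.993, 0.122, 0.001, -0.0]
force: [-0.7, 0.3, -0.3]
width: 0.273
grip_force: 27.2
```

Emit:
{"api": "carry_out", "payload": {
  "increments": [
    [[0.1, 0, 0, 0, 0], [0.1, 0, 0, 0, 0], [0.1, 0, 0, 0, 0], [0.1, 0, 0, 0, 0], [0.1, 0, 0, 0, 0], [0.1, 0, 0, -0.3, 0], [0.1, 0, 0, -0.8, 0], [0.1, 0, 0, -0.9, 0], [0.1, 0, 0, -0.9, 0], [1, 0, 0, -0.9, 0], [1, 0, 0, -0.9, 0], [1, 0, 0, -0.9, 0]]
  ]
}}

```text
time_s: 11.58
tcp_pos: [0.5458, 0.3296, 0.1482]
tool_rot: [0.993, 0.122, 0.0, -0.0]
force: [0.4, 0.9, 0.1]
width: 0.949
grip_force: 0.0
```

```bash
python3 - <<'E'
from h import *
st=read_state();p=capture('wrist');save(p,'w5')
print(st['tcp_pos'],yaw(st),st['width'],st['grip_force'])
q=pts(p,'glue_stick',st);f=axisfit(q,.014);print('stick',np.round(f,4))
E
```

```text
[0.54581818 0.32957007 0.14817432] 13.993879299791836 0.9489369338902404 0.0
stick [ 0.5459  0.3313  0.0181 14.0898  0.1082]
```

Emit:
{"api": "carry_out", "payload": {
  "increments": [
    [[1, 0, 0, -1, 0], [1, 0, 0, -1, 0], [1, -0.2, 0.95, 0, 0], [1, -0.2, 0.95, 0, 0], [1, -0.2, 0.95, 0, 0], [1, -0.2, 0.95, 0, 0], [1, -0.2, 0.95, 0, 0], [1, -0.2, 0.95, 0, 0], [1, -0.2, 0.95, 0, 0], [1, -0.2, 0.95, 0, 0], [1, -0.2, 0.95, 0, 0], [1, -0.2, 0.95, 0, 0]]
  ]
}}

```text
time_s: 12.68
tcp_pos: [0.5524, 0.1346, 0.1859]
tool_rot: [0.993, 0.122, -0.001, 0.0]
force: [1.2, -0.4, 0.4]
width: 0.999
grip_force: 0.0
```

Emit:
{"api": "carry_out", "payload": {
  "increments": [
    [[1, -0.2, 0.95, 0, 0], [1, -0.2, 0.95, 0, 0], [1, -0.2, 0.95, 0, 0], [1, -0.2, 0.95, 0, 0], [1, -0.2, 0.95, 0, 0], [1, -0.2, 0.95, 0, 0], [1, -0.2, 0.95, 0, 0], [1, -0.2, 0.95, 0, 0], [1, -0.2, 0.95, 0, 0], [1, -0.2, 0.95, 0, 0], [1, -0.2, 0.95, 0, 0], [1, -0.2, 0.95, 0, 0]]
  ]
}}

```text
time_s: 13.68
tcp_pos: [0.561, -0.0981, 0.186]
tool_rot: [0.993, 0.122, -0.001, -0.0]
force: [0.3, -0.1, -0.1]
width: 1.004
grip_force: 0.0
```

Emit:
{"api": "carry_out", "payload": {
  "increments": [
    [[1, -0.2, 0.95, 0, 0], [1, -0.2, 0.95, 0, 0], [1, -0.2, 0.95, 0, 0], [1, -0.2, 0.95, 0, 0], [1, -0.2, 0.95, 0, 0], [1, -0.2, 0.95, 0, 0], [1, -0.2, 0.95, 0, 0], [1, -0.2, 0.95, 0, 0], [1, -0.2, 0.95, 0, 0], [1, -0.2, 0.95, 0, 0], [1, 0, 0, 0, 0.072], [1, 0, 0, 0, 0]]
  ]
}}

```text
time_s: 14.68
tcp_pos: [0.5682, -0.2922, 0.1856]
tool_rot: [0.998, 0.064, -0.001, -0.001]
force: [-1.1, 0.4, -0.5]
width: 0.999
grip_force: 0.0
```

```bash
python3 - <<'E'
from h import *
st=read_state();p=capture('wrist');save(p,'w6')
print(st['tcp_pos'],yaw(st),st['width'])
for i,o in enumerate(outline_of(p,'barrel')):
    q=pts(p,'barrel',st,i);q=q[q[:,2]>.03]
    if len(q)<50: continue
    f=axisfit(q,.024);print(o['conf'],np.round(o['bbox']),np.round(f,4),'tool',totool(st,f[:3]).round(4))
E
```

```text
[ 0.56820192 -0.29223385  0.1855896 ] 7.3047589893517175 0.99942035572643
0.74 [270. 110. 327. 273.] [ 0.5733 -0.3038  0.0369  7.6715  0.1466] tool [0.0038 0.0123 0.1487]
```

View pics/w6.png

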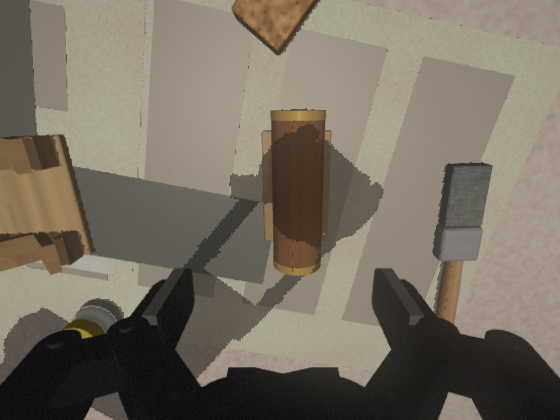

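The barrel lies at (297,190) on its rest with nothing beside it, offset 12 mm along tool y. I am going to its centre and gripping.

Emit:
{"api": "carry_out", "payload": {
  "increments": [
    [[1, 0.19, 0.615, 0, -0.004], [1, 0, 0, 0.8, 0], [1, 0, 0, 0.9, 0], [1, 0, 0, 0.9, 0], [1, 0, 0, 0.9, 0], [1, 0, 0, 0.9, 0], [1, 0, 0, 0.9, 0], [1, 0, 0, 0.8, 0], [1, 0, 0, 0.6, 0], [1, 0, 0, 0.3, 0], [1, 0, 0, 0.15, 0], [1, 0, 0, 0, 0]]
  ]
}}

```text
time_s: 15.83
tcp_pos: [0.5743, -0.3031, 0.0435]
tool_rot: [0.998, 0.069, -0.0, -0.0]
force: [0.1, -0.3, 0.1]
width: 0.999
grip_force: 0.0
```

Emit:
{"api": "carry_out", "payload": {
  "increments": [
    [[-1, 0, 0, 0, 0], [-1, 0, 0, 0, 0], [-1, 0, 0, 0, 0], [-1, 0, 0, 0, 0], [-1, 0, 0, 0, 0], [-1, 0, 0, 0, 0], [-1, 0, 0, 0, 0], [-1, 0, 0, 0, 0]]
  ],
  "newtons": 60
}}

```text
time_s: 16.5
tcp_pos: [0.5751, -0.305, 0.0459]
tool_rot: [0.998, 0.069, 0.001, 0.002]
force: [-1.2, -2.4, 5.0]
width: 0.499
grip_force: 58.5
```

Emit:
{"api": "carry_out", "payload": {
  "increments": [
    [[-1, 0, 0, -0.3, 0], [-1, 0, 0, -0.8, 0], [-1, 0, 0, -0.9, 0], [-1, 0, 0, -0.9, 0], [-1, 0, 0, -0.9, 0], [-1, 0, 0, -0.9, 0], [-1, 0, 0, -0.9, 0], [-1, 0, 0, 0, 0], [-1, 0, 0, 0, 0]]
  ]
}}

```text
time_s: 17.25
tcp_pos: [0.5744, -0.3029, 0.1566]
tool_rot: [0.998, 0.069, 0.001, 0.0]
force: [-0.7, 0.7, -2.5]
width: 0.495
grip_force: 58.7
```

```bash
python3 - <<'E'
from h import *
st=read_state();p=capture('wrist');save(p,'w7')
print(st['tcp_pos'],yaw(st),st['width'],st['grip_force'],st['force'])
for i,o in enumerate(outline_of(p,'barrel')[:1]):
    q=pts(p,'barrel',st,i);q=q[q[:,2]>.1]
    f=axisfit(q,.024);print(o['conf'],np.round(f,4),'tool',totool(st,f[:3]).round(4),q[:,2].max())
def standfit(p,st=None):
    c=cloud(p,st); q=c[np.hypot(c[...,0]-.52,c[...,1]+.029)<.1]; 
    for lo,hi in((.046,.054),(.006,.05),(.006,.014)):
        k=q[(q[:,2]>lo)&(q[:,2]<hi)]; print(lo,hi,len(k),[np.round(x,1) for x in cv2.minAreaRect((k[:,:2]*1000).astype(np.float32))])
for n in('top','side'):
    t=capture(n);print(n);standfit(t)
print('wrist');standfit(p,st)
E
```

```text
[ 0.57443384 -0.30293124  0.15658931] 7.8831246084604825 0.4947289761515525 58.70730221271515 [-0.74959011  0.74789071 -2.46373007]
0.8 [ 0.5866 -0.2997  0.1474  7.7954  0.1203] tool [ 0.0125 -0.0015  0.0092] 0.1738771967894153
top
0.046 0.054 112 [array([522.1, -29. ]), array([126.4,  83. ]), np.float64(10.4)]
0.006 0.05 1096 [array([549.9, -43.1]), array([195.6, 127.2]), np.float64(67.5)]
0.006 0.014 640 [array([550.6, -42.8]), array([195.6, 125.8]), np.float64(68.4)]
side
0.046 0.054 88 [array([520.1, -27.3]), array([127.7,  82.4]), np.float64(9.8)]
0.006 0.05 1267 [array([521.3, -28.8]), array([129.8, 103.5]), np.float64(10.2)]
0.006 0.014 690 [array([522.7, -29.1]), array([125.6, 102.9]), np.float64(11.7)]
wrist
0.046 0.054 369 [array([478. , -74.6]), array([31.5,  9.9]), np.float64(17.5)]
0.006 0.05 6486 [array([524.9, -53.2]), array([130.7,  55.4]), np.float64(8.4)]
0.006 0.014 4357 [array([524.4, -52.4]), array([130.7,  54.4]), np.float64(9.9)]
```

View pics/w7.png

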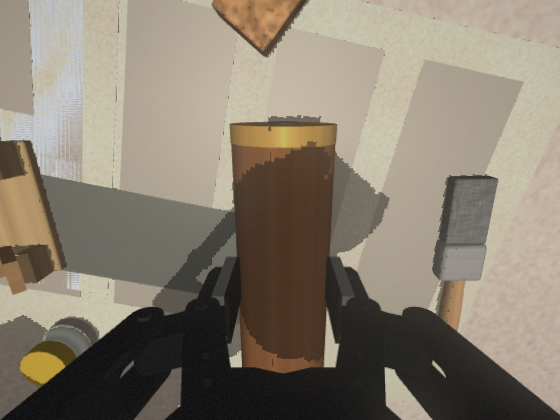

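The barrel is held squarely, with its ring end at (283,130), and the grasp is at its centre. I am carrying it over the stand.

Emit:
{"api": "carry_out", "payload": {
  "increments": [
    [[-1, -0.05, -0.93, 0, 0], [-1, -0.05, -0.93, 0, 0], [-1, -0.05, -0.93, 0, 0], [-1, -0.05, -0.93, 0, 0], [-1, -0.05, -0.93, 0, 0], [-1, -0.05, -0.93, 0, 0], [-1, -0.05, -0.93, 0, 0], [-1, -0.05, -0.93, 0, 0], [-1, -0.05, -0.93, 0, 0], [-1, -0.05, -0.93, 0, 0], [-1, -0.05, -0.93, 0, 0], [-1, -0.05, -0.93, 0, 0]]
  ]
}}

```text
time_s: 18.5
tcp_pos: [0.531, -0.082, 0.1556]
tool_rot: [0.998, 0.069, -0.0, -0.0]
force: [0.1, 0.2, -1.8]
width: 0.497
grip_force: 58.7
```

Emit:
{"api": "carry_out", "payload": {
  "increments": [
    [[-1, -0.05, -0.93, 0, 0], [-1, -0.05, -0.93, 0, 0], [-1, -0.05, -0.93, 0, 0], [-1, 0, 0, 0, -0.025], [-1, 0, 0, 0, 0], [-1, 0, 0, 0, 0], [-1, 0, 0, 0, 0]]
  ]
}}

```text
time_s: 19.08
tcp_pos: [0.5211, -0.0288, 0.1558]
tool_rot: [0.996, 0.088, 0.0, 0.0]
force: [0.0, 0.0, -2.2]
width: 0.494
grip_force: 58.8
```

```bash
python3 - <<'E'
from h import *
st=read_state();p=capture('wrist');save(p,'w8')
print(st['tcp_pos'],yaw(st),st['width'],st['grip_force'],st['force'])
print('to target',totool(st,[.521,-.0288,.059]).round(4))
o=outline_of(p,'barrel')[0];q=pts(p,'barrel',st);q=q[q[:,2]>.1];f=axisfit(q,.024);print(o['conf'],np.round(f,4),totool(st,f[:3]).round(4))
t=capture('side');q=pts(t,'barrel');q=q[q[:,2]>.1];print('side barrel',len(q),np.round(axisfit(q,.024),4))
c=cloud(p,st);q=c[(np.hypot(c[...,0]-.52,c[...,1]+.029)<.1)&(c[...,2]<.054)&(c[...,2]>.006)]
L=(q-[.521,-.0288,0])@R.from_euler('z',10.05,degrees=True).as_matrix()
k=L[L[:,2]>.045];print('stand local rim',k.min(0).round(4),k.max(0).round(4),'all',np.percentile(L,[1,99],axis=0).round(4))
E
```

```text
[ 0.52108081 -0.02875656  0.15575624] 10.08315713683574 0.49409103122636794 58.79926800727844 [ 0.03704578  0.04697062 -2.15737967]
to target [-0.0001 -0.      0.0968]
0.68 [ 0.5329 -0.0251  0.1466 10.0167  0.1209] [ 0.0123 -0.0015  0.0091]
side barrel 741 [ 0.5191 -0.0307  0.1456  9.9446  0.144 ]
stand local rim [-0.044  -0.0409  0.045 ] [0.0633 0.0431 0.0474] all [[-0.0599 -0.0489  0.0075]
 [ 0.0627  0.0508  0.0462]]
```

Emit:
{"api": "carry_out", "payload": {
  "increments": [
    [[-1, 0, 0, 0.5, 0], [-1, 0, 0, 0.8, 0], [-1, 0, 0, 0.8, 0], [-1, 0, 0, 0.8, 0], [-1, 0, 0, 0.7, 0], [-1, 0, 0, 0.5, 0], [-1, 0, 0, 0.3, 0], [-1, 0, 0, 0.1, 0], [-1, 0, 0, 0, 0], [-1, 0, 0, 0, 0]]
  ]
}}

```text
time_s: 20.17
tcp_pos: [0.5216, -0.0288, 0.0662]
tool_rot: [0.996, 0.088, 0.001, 0.0]
force: [0.8, -0.4, -1.9]
width: 0.491
grip_force: 58.8
```

Emit:
{"api": "carry_out", "payload": {
  "increments": [
    [[-1, 0, 0, 0.1, 0], [-1, 0, 0, 0.1, 0], [-1, 0, 0, 0.05, 0], [-1, 0, 0, 0, 0], [-1, 0, 0, 0, 0]]
  ]
}}

```text
time_s: 20.58
tcp_pos: [0.521, -0.0287, 0.0609]
tool_rot: [0.996, 0.088, 0.0, 0.0]
force: [-0.1, -0.4, -1.7]
width: 0.496
grip_force: 58.8
```

Emit:
{"api": "carry_out", "payload": {
  "increments": [
    [[-1, 0, 0, 0.05, 0], [-1, 0, 0, 0, 0], [-1, 0, 0, 0, 0]]
  ]
}}

```text
time_s: 20.83
tcp_pos: [0.5211, -0.0287, 0.0598]
tool_rot: [0.996, 0.088, 0.0, 0.0]
force: [-0.1, 0.1, -2.9]
width: 0.492
grip_force: 58.8
```

Emit:
{"api": "carry_out", "payload": {
  "increments": [
    [[-1, 0, 0, 0.05, 0], [-1, 0, 0, 0, 0], [-1, 0, 0, 0, 0]]
  ]
}}

```text
time_s: 21.08
tcp_pos: [0.5214, -0.0291, 0.0592]
tool_rot: [0.996, 0.088, 0.0, 0.001]
force: [-1.0, -2.2, 1.9]
width: 0.495
grip_force: 59.8
```

Emit:
{"api": "carry_out", "payload": {
  "increments": [
    [[-1, 0, 0.01, 0.04, 0], [-1, 0, 0, 0, 0], [-1, 0, 0, 0, 0], [-1, 0, 0, 0, 0]]
  ]
}}

```text
time_s: 21.42
tcp_pos: [0.5215, -0.0293, 0.0589]
tool_rot: [0.996, 0.088, 0.001, 0.0]
force: [-1.8, -1.5, 7.5]
width: 0.495
grip_force: 61.0
```

Emit:
{"api": "carry_out", "payload": {
  "increments": [
    [[-1, -0.01, 0.01, 0.05, 0], [-1, 0, 0, 0, 0], [-1, 0, 0, 0, 0], [-1, 0, 0, 0, 0]]
  ]
}}

```text
time_s: 21.75
tcp_pos: [0.5215, -0.0293, 0.0588]
tool_rot: [0.996, 0.088, 0.001, 0.0]
force: [-3.8, -0.1, 12.9]
width: 0.494
grip_force: 62.5
```

```bash
python3 - <<'E'
from h import *
st=read_state();p=capture('wrist');save(p,'w9');t=capture('side')
s2=read_state()
print(st['tcp_pos'],yaw(st),st['force'],s2['force'],st['moment'],st['grip_force'])
q=pts(t,'barrel');q=q[q[:,2]>.05];f=axisfit(q,.024);print('side barrel',len(q),np.round(f,4))
a=t['color'][140:300,180:380,::-1];cv2.imwrite('pics/s9.png',cv2.resize(a,None,fx=3.5,fy=3.5,interpolation=2))
E
```

```text
[ 0.52153708 -0.02929574  0.05884218] 10.12547562842957 [-3.80569356 -0.06933919 12.8623084 ] [-3.28638278 -0.45353149 12.96778985] [-0.10110712  0.49457372 -0.05345188] 62.539182901382446
side barrel 563 [ 0.5212 -0.0302  0.0488  9.964   0.1455]
```

View pics/s9.png

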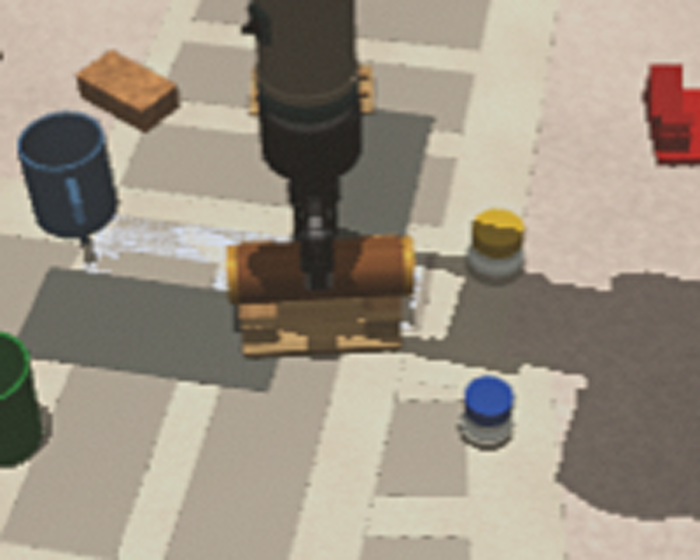

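View pics/w9.png

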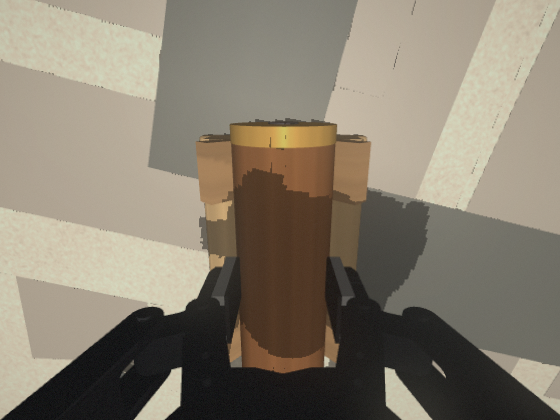

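The side view shows the barrel seated in the V, with both brass ends past the stand at crop x 228 and 413. The wrist view shows it lengthwise and square. I am adding a little more press and easing the side pull.

Emit:
{"api": "carry_out", "payload": {
  "increments": [
    [[-1, -0.03, 0, 0.03, 0], [-1, 0, 0, 0, 0], [-1, 0, 0, 0, 0], [-1, 0, 0, 0, 0], [-1, 0, 0, 0, 0], [-1, 0, 0, 0, 0]]
  ]
}}

```text
time_s: 22.4
tcp_pos: [0.5215, -0.0293, 0.0588]
tool_rot: [0.996, 0.088, 0.002, 0.0]
force: [-2.4, -0.5, 16.2]
width: 0.495
grip_force: 63.2
```

Emit:
{"api": "carry_out", "payload": {
  "increments": [
    [[-1, 0, 0, 0, 0], [-1, 0, 0, 0, 0], [-1, 0, 0, 0, 0], [-1, 0, 0, 0, 0], [-1, 0, 0, 0, 0], [-1, 0, 0, 0, 0], [-1, 0, 0, 0, 0], [-1, 0, 0, 0, 0], [-1, 0, 0, 0, 0], [-1, 0, 0, 0, 0]]
  ]
}}

```text
time_s: 23.23
tcp_pos: [0.5216, -0.0293, 0.0588]
tool_rot: [0.996, 0.088, 0.002, 0.0]
force: [-3.8, -0.7, 16.5]
width: 0.494
grip_force: 63.2
```

```bash
python3 - <<'E'
from h import *
t=capture('side')
for o in outline_of(t,'glue_stick')[:2]: print(o['conf'],o['bbox'])
f=read_state()['force'];print(f)
if 12<f[2]<22: print(close_job())
E
```

```text
0.88 [214.2, 332.2, 263.0, 348.3]
0.4 [247.7, 209.8, 299.2, 228.3]
[-2.08761811 -0.05349431 16.37954486]
the job is handed in; nothing more can be done
None
```

I handed the job in at about 23 s: the glue stick is in the tray, and the barrel is seated in the stand's V with both ends sticking out, still gripped and pressed down with about 16 N.

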